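# Isolate the bench dust extractor and unlock its filter cover

### The arm

A 6-joint arm with a two-finger parallel gripper is mounted at the origin on the work surface. World frame = base frame: x ahead of the robot, y to its left, z up, the work surface at z = 0. Lengths are in m, angles in rad, forces in N, time in s.
With the tool pointing down it reaches from about 0.35 to 0.975 m from the base axis. Payload 4.9 kg.
Tool frame: the origin (TCP) lies at the very end of the fingers, on their centre line; the grasp point (between the pads) lies 19 mm behind it; z points along the fingers, y is the line along which they close (so a half turn about z gives the same grasp; the last joint's range is limited). The gripper opens to 85 mm and grips with 20 to 120 N. Pads are 22 mm wide; open, the fingers measure 114 mm over their backs; the gripper's body (76 mm by 85 mm) begins 54 mm behind the grasp point. The pads swing forward as they close: fully open they stand 13 mm farther back than shut.
Start: joints at [1.033, 0.053, 1.613, -0, 1.476, -0.119], TCP at [0.254, 0.571, 0.231] pointing down, gripper open.
Joint ranges: [-3.01, 3.01], [-1.01, 2.22], [0.06, 2.58], [-1.02, 4.17], [0.09, 2.62], [-3.14, 3.14]. Speed limits (rad/s): [2.57, 2.57, 3.14, 3.14, 3.14, 3.14].

### API

Orientations are given as a rotation vector (axis times angle).
In Python, from station import get_obs, get_image, get_calibration, finish_job gives the robot as it stands.
- The arm moves only by the tool servo_tool, never from a script. Its argument "increments" is a list of rows, each a list of 5 numbers: the opening, from 0 (shut) to 1 (fully open), then the shift along the tool's x, y, z in mm, then the turn about the tool's z in degrees. In form: [[jaw, tx, ty, tz, spin], ...]. A call has 1 to 12 rows; each row shifts and turns the commanded pose from where the row before left it, along the tool's axes as they then stand; what a row does not reach is not made up. A row lasts 1/8 s, in which the tool goes at most 62.5 mm and 10.7 degrees, less where a joint would pass 70% of its speed; a pose out of reach is approached as far as the arm can. A call is refused whole if a number of a shift passes 62.5 or a number of a turn 10.7, either way. A call with a gripper value outside its range is refused whole. The fingers move at their own pace and stop on an object; "force" is the grip in N (left out, the last holds). Time passes only in rows, so rows that do not move let the fingers close. It gives the time, the measured TCP pose, the force, the opening and the grip force at its end, in the units of the state.
- get_obs(): the state, without advancing time (a new reading comes with each control period).
- get_image(name): name is "scene" or "top" or "wrist"; returns the picture (384x512x3 uint8, red, green, blue); there is no depth.
- get_calibration(name): a dict with "fx", "fy", "cx", "cy" (pixels), "R" (3x3) and "t" (3): a world point X has camera coordinates R X + t; the wrist camera has in their place "mount" (4x4, takes a point from camera to tool coordinates, whose origin is the TCP and whose axes are the flange's). Camera axes: x right, y down, z forward; pixel columns grow to the right and rows downward; lengths in m; the calibration is good to about 2 mm. A picture is of the moment at which its call begins: read the wrist's pose just before it. get_calibration takes no time and is no camera call.
- finish_job(): hands the job in; it is judged then, once.
The state is a dict: "t": time; "q": joint angles; "dq": joint speeds; "effort": joint torques, N m; "tool_pos": TCP position; "tool_rot": TCP orientation; "contact_force": force on the tool from outside, world axes, zero at the start; "wrist_torque": the same for the moment, N m; "opening": finger opening in m; "grip_force": force on a finger pad.
Only numpy, scipy, OpenCV 4.12 (cv2) and the standard library are available. Lean on these libraries where they do the work, as an engineer would, in place of code of your own. Each camera call takes 0.05 s, during which the arm holds its last target. There are 200 camera calls.

### The job

Make the dental bench's dust extractor ready for a filter change: first flip the red handle of its yellow isolator fully over to off (from the green dots to the white dots), then take the orange-handled key from its wooden stand and with it turn the brass lock on top of the blue filter box anticlockwise a quarter turn, to its stop. Put the key back upright and fully down in its stand and let go. Leave the black-handled lamp isolator on and do not shift or upset the other things on the bench.

Things in the scene. Friction and masses are not known exactly. Their poses are not given: they have to be found in the camera images.
- extractor_isolator: fixed isolator block, grey with a yellow top plate, 100 (x) x 70 (y) x 38 high; origin at the centre of its underside. Three green dots on the top at its -x end mark on, three white dots at its +x end mark off. The handle's pivot lies along the block's y, 44 above the origin.
- extractor_switch (a joint): red T-handle of the yellow isolator: 0 = on, leaning 0.55 rad from upright to the block's -x end (green dots); 1.1 = off, leaning as far to the +x end (white dots). Over-centre: its weighted bar drops to the nearer end and rests there; the push needed is about 1 N.
- extractor_switch_bar (a point): centre of the red cross bar: round, 16 in diameter, 56 long, along the block's y, 60 from the pivot on a steel stem 8 x 20; its top is 103 above the table at either end of the swing, 112 when upright. Frame turns with the handle.
- lamp_isolator: the same block with a grey top plate and a black handle, for the bench lamps: to be left on.
- lamp_switch (a joint): black handle of the lamp isolator: 0 = on, 1.1 = off.
- filter_box: fixed blue dust filter box, 140 (x) x 170 (y) x 100 high with an aluminium cover; origin at the centre of its underside, slots in its -x face. The lock's axis is upright, at x = -20, y = 0 in its frame.
- lock (a joint): the brass lock's turn about the vertical, positive anticlockwise seen from above: 0 = locked, bar along the box's x and pointing to a red dot; 1.5 = unlocked, its stop, bar pointing to a green dot on the +y side. It stays where it is left. It may start up to 0.2. Only the key may turn it.
- lock_bar (a point): centre of the top of the brass lock bar, 113 above the table. The bar runs along this frame's x: 22 long, 6 wide, 8 high, with a 3 wide, 3 high ridge on top; it stands on a dark steel disc 44 in diameter whose top is 102 above the table. Frame turns with the lock.
- key_stand: fixed wooden block 66 x 66 x 45 high, origin at the centre of its underside, with a square hole in the middle of its top, 30 x 30 and 35 deep (floor 10 above the origin), chamfered rim, sides along the block's x and y.
- key: loose key, 120 g, 100 tall, upright in its stand at the start; origin at the centre of its foot, z up. Foot: steel fork 24 x 24, open below: two prongs 24 (x) x 7 (y) x 14 deep, with a 10 wide gap along the key's x that goes over the lock bar until the foot rests on the disc; 6 thick bridge, 12 thick round shank to z = 70, then the handle. A half turn makes no difference.
- key_handle (a point): centre of the key's orange handle, 85 above its foot: a bar 50 long along the key's x, 14 thick (y), 30 high; grip it across the 14.
- cast: loose plaster dental cast, 60 x 66 x 33 high, origin under its centre: a bystander.
- jar: loose white jar, 56 in diameter, 75 high, origin under its centre: a bystander.
- flat_brush: loose flat brush with a wooden handle, 170 long along its x, 20 high, origin under its centre: a bystander.
- tape_roll: loose pink tape roll, 90 in diameter, 30 high, origin under its centre: a bystander.
Not all that is in view belongs to the job. Leave any purple or turquoise look-alike of the key_stand alone.

How it is judged:
On the way, in this order (a step that is already met when the one before it is completed fails the run):
1. the red handle is flipped to off (value of joint extractor_switch above 0.95 rad), for 0.2 s.
2. with the isolator off, the lock is turned to unlocked with the key (value of joint lock above 1.25 rad and value of joint extractor_switch above 0.95 rad and contact force between key and the fingers above 0.5 N), for 0.2 s.
3. the key is back in its stand (horizontal distance between key and key_stand below 0.007 m and z of key in the frame of key_stand below 0.015 m and angle between key's own z axis and vertical below 0.12 rad), for 0.2 s.
At the end, for the whole second after the job is handed in: The red handle is off (joint above 0.95), the black one still on (below 0.15), the lock unlocked (above 1.25), and the key is at rest in its stand: within 7 mm of the stand's middle, its foot less than 15 mm above the stand's underside (hole floor 10), upright within 0.12 rad (all of step 3 and value of joint extractor_switch above 0.95 rad and value of joint lamp_switch below 0.15 rad and value of joint lock above 1.25 rad and linear speed of key below 0.02 m/s); the robot touches nothing.
It fails at once if the lock is turned before the extractor is off (value of joint lock above 0.45 rad and value of joint extractor_switch below 0.55 rad).
It fails at once if the fingers turn the lock directly, without the key (contact force between the fingers and lock above 2 N).
It fails at once if the lamp isolator is flipped (value of joint lamp_switch above 0.5 rad).
It fails at once if a bystander is shifted by more than 40 mm (distance of any of cast, jar, flat_brush, tape_roll from where it was at the start of the episode above 0.04 m).
It fails at once if a bystander is tipped over (angle between any of cast, jar, flat_brush, tape_roll's own z axis and vertical above 0.6 rad).
It also fails if it takes over 72 s, if anything falls off the work surface, if the arm or the gripper's body presses on something with over 40 N, if the wrist force passes 120 N, or if a joint passes its speed limit or range.

## Working session

There is one attempt and no reset: what is moved stays moved. The work goes in short steps, Python scripts to look and compute and a tool call to move; the robot and the scene stay as the last step left them, time stands still between calls to the robot, and variables do not carry over. Pictures are saved under pics/ and viewed, at most 12 in all, crops included, and the job is handed in when it is done.

Besides the shell and the picture viewer there is one more tool, called after ">>>" as a command line: name --pt "numbers of a row" for each row, then --argument value for the rest. servo_tool: Moves the arm, as the interface text tells. Its arguments: {"type":"object","properties":{"increments":{"type":"array"},"force":{"type":"number"}},"required":["increments"]}

```bash
mkdir -p pics; python3 - <<'E'
from station import *
import cv2,numpy as np
o=get_obs();print(o['t'],o['tool_pos'],o['tool_rot'],o['opening'])
for n in('scene','top'):
    im=get_image(n);np.save(f'pics/{n}.npy',im);cv2.imwrite(f'pics/{n}.png',cv2.resize(im[:,:,::-1],(800,600),interpolation=cv2.INTER_CUBIC))
    print(n,get_calibration(n))
print(get_calibration('wrist'))
E
```

```text
0.0 [0.2538406  0.57044287 0.23004699] [-0.65291904 -3.07230212  0.00313935] 0.08540862234257685
scene {'fx': 405.50091300325386, 'fy': 405.50091300325386, 'cx': 246.4399100916183, 'cy': 192.33973352199075, 'R': array([[ 0.54194915,  0.84029568, -0.01393893],
       [ 0.70749085, -0.46512294, -0.53208772],
       [-0.45359433,  0.27850282, -0.84657449]]), 't': array([-0.29025383, -0.33105125,  1.29550659])}
top {'fx': 353.37161623548604, 'fy': 353.37161623548604, 'cx': 258.44742351615594, 'cy': 188.64165612219824, 'R': array([[ 0.00701899, -0.99969243,  0.02378609],
       [-0.98139595, -0.0114506 , -0.19165303],
       [ 0.19186644, -0.02199836, -0.98117447]]), 't': array([-0.02532034,  0.52738955,  0.966812  ])}
{'fx': 321.81708647959044, 'fy': 321.81708647959044, 'cx': 249.78056889259722, 'cy': 195.45933185873164, 'mount': array([[ 2.73751236e-04, -9.66355496e-01, -2.57209994e-01,
         6.49123192e-02],
       [ 9.99999956e-01,  2.34371052e-04,  1.83762183e-04,
        -3.55680899e-04],
       [-1.17297019e-04, -2.57210033e-01,  9.66355517e-01,
        -1.43045093e-01],
       [ 0.00000000e+00,  0.00000000e+00,  0.00000000e+00,
         1.00000000e+00]])}
```

View pics/top.png

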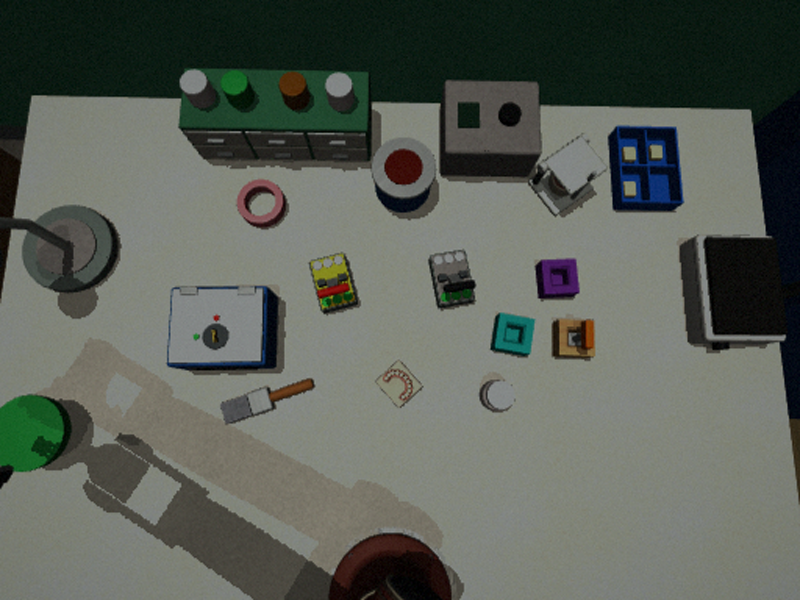

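View pics/scene.png

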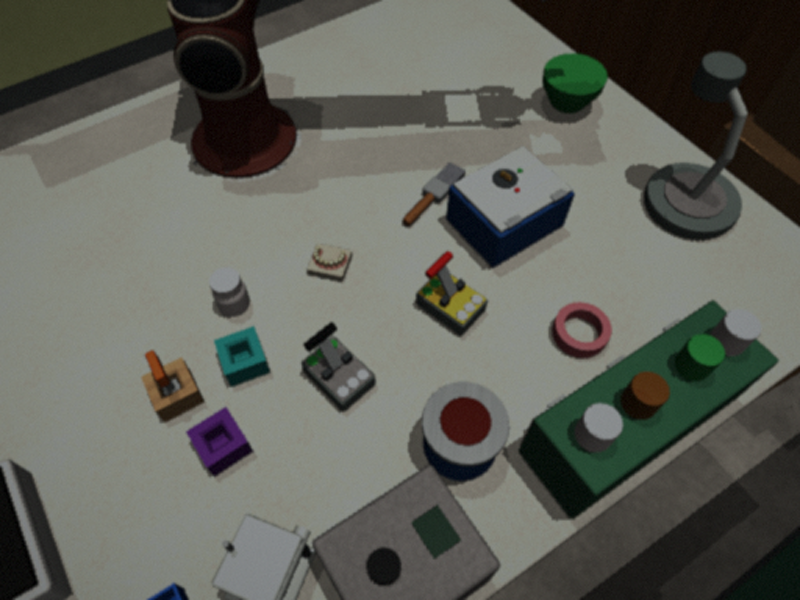

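The three stand look-alikes in the top view are wooden (575,338), turquoise (513,333) and purple (557,278). Only the wooden one fits the description, and it holds the orange handle at (588,335). The yellow isolator is at (333,283) with its red bar at (333,291), the lamp isolator is at (453,280), and the blue box lock is at (215,336) with its red dot at (216,318) and green dot at (196,337).

```bash
cat > h.py <<'E'
import numpy as np,cv2
from scipy.spatial.transform import Rotation as Ro
from station import *
def cam(n,obs=None):
    c=get_calibration(n);K=np.array([[c['fx'],0,c['cx']],[0,c['fy'],c['cy']],[0,0,1]])
    if n!='wrist': return K,c['R'],c['t']
    T=np.eye(4);T[:3,:3]=Ro.from_rotvec(obs['tool_rot']).as_matrix();T[:3,3]=obs['tool_pos']
    W=np.linalg.inv(T@c['mount']);return K,W[:3,:3],W[:3,3]
def onz(C,uv,z):
    K,R,t=C;o=-R.T@t;d=R.T@np.linalg.inv(K)@np.array([uv[0],uv[1],1.]);return o+d*(z-o[2])/d[2]
def tri(C1,p1,C2,p2):
    P=[c[0]@np.c_[c[1],c[2]] for c in(C1,C2)]
    X=cv2.triangulatePoints(P[0],P[1],np.array(p1,float).reshape(2,1),np.array(p2,float).reshape(2,1)).ravel();return X[:3]/X[3]
def proj(C,X):
    K,R,t=C;p=K@(R@np.array(X)+t);return p[:2]/p[2]
def blobs(im,lo,hi,roi,mn=4):
    u0,v0,u1,v1=roi;h=cv2.cvtColor(im,cv2.COLOR_RGB2HSV)[v0:v1,u0:u1]
    m=cv2.inRange(h,np.array(lo),np.array(hi))
    n,l,s,c=cv2.connectedComponentsWithStats(m)
    out=[]
    for i in sorted(range(1,n),key=lambda i:-s[i,4]):
        if s[i,4]<mn: continue
        pts=np.argwhere(l==i)[:,::-1].astype(np.float32)+[u0,v0]
        out.append((int(s[i,4]),pts.mean(0),cv2.minAreaRect(pts.astype(np.float32)),pts))
    return out
E
python3 - <<'E'
from h import *
T=np.load('pics/top.npy');S=np.load('pics/scene.npy')
hT=cv2.cvtColor(T,cv2.COLOR_RGB2HSV);hS=cv2.cvtColor(S,cv2.COLOR_RGB2HSV)
for n,h,l in(('T',hT,dict(red=(213,186),key=(376,213),wood=(361,221),lock=(138,215),rdot=(138,203),gdot=(126,215),yel=(208,168),gd=(222,193),black=(293,182),white=(213,168))),('S',hS,dict(red=(281,169),key=(99,233),wood=(113,262),lock=(324,113),rdot=(331,121),gdot=(333,109)))):
    for k,(u,v) in l.items(): print(n,k,h[v,u],h[v+1,u])
b=lambda im,lo,hi,roi:[(a,c.round(1),np.round(r[1],1),round(r[2])) for a,c,r,p in blobs(im,lo,hi,roi)][:4]
print('redT',b(T,(0,150,60),(6,255,255),(195,160,235,205)),b(T,(172,150,60),(180,255,255),(195,160,235,205)))
print('redS',b(S,(0,150,60),(6,255,255),(265,155,320,215)),b(S,(172,150,60),(180,255,255),(265,155,320,215)))
print('keyT',b(T,(5,190,60),(14,255,255),(350,195,390,235)))
print('keyS',b(S,(5,190,60),(14,255,255),(85,215,130,270)))
print('yelT',b(T,(22,120,60),(34,255,255),(190,150,235,205)))
print('yelS',b(S,(22,120,60),(34,255,255),(255,155,320,215)))
E
```

```text
T red [  1 230 132] [  2 253 104]
T key [ 15 228 131] [ 15 232 133]
T wood [ 18 141 130] [ 20 138 133]
T lock [ 18 159  16] [ 20 191  20]
T rdot [  2 224 131] [  2 213 134]
T gdot [ 64 191 123] [ 63 183  99]
T yel [ 95  11 138] [ 90   8 136]
T gd [ 27 172  46] [40 51 45]
T black [160  70  11] [20 40 19]
T white [ 31 178 133] [ 31 199 136]
S red [  0 219 126] [  1 224 114]
S key [ 12 205 132] [ 11 208 131]
S wood [ 17 121  38] [ 16 148  38]
S lock [ 18 187  56] [ 17 151  44]
S rdot [  1 190 130] [  0 141 123]
S gdot [ 63 128  98] [ 63  52 113]
redT [(97, array([212.6, 185.4]), array([ 5.1, 19.9]), 74)] []
redS [(93, array([280.7, 168.9]), array([ 4.9, 19.1]), 45)] []
keyT [(75, array([377.1, 213.9]), array([17.,  4.]), 90)]
keyS [(107, array([ 99.4, 234.2]), array([18.3,  6.3]), 63)]
yelT [(225, array([211.4, 174.7]), array([27.5, 20.6]), 4), (15, array([212.1, 193.3]), array([6.2, 5.3]), 59), (11, array([205.5, 194.3]), array([6.7, 1.5]), 68), (9, array([219.3, 192.7]), array([2.8, 3.9]), 34)]
yelS [(292, array([288.7, 192.5]), array([34.7, 21.6]), 34), (16, array([303.3, 197.9]), array([2.1, 9.9]), 45), (10, array([290.5, 178.5]), array([4.2, 1.4]), 45), (4, array([309.5, 191.5]), array([1., 1.]), 90)]
```

```bash
python3 - <<'E'
from h import *
T=np.load('pics/top.npy');S=np.load('pics/scene.npy');ct,cs=cam('top'),cam('scene')
def B(im,lo,hi,roi): return blobs(im,lo,hi,roi)[0]
r1=B(T,(0,150,60),(6,255,255),(195,160,235,205));r2=B(S,(0,150,60),(6,255,255),(265,155,320,215))
k1=B(T,(5,190,60),(17,255,255),(370,200,385,232));k2=B(S,(5,170,60),(14,255,255),(85,215,130,270))
print('red',tri(ct,r1[1],cs,r2[1]));print('key',tri(ct,k1[1],cs,k2[1]),k1[0],k2[0])
def ax(b,C,z):
    p=b[3]-b[3].mean(0);v=np.linalg.svd(p,full_matrices=False)[2][0];a,c=onz(C,b[1]-8*v,z),onz(C,b[1]+8*v,z);return np.degrees(np.arctan2(*(c-a)[1::-1]))
print('red axis',ax(r1,ct,.095),ax(r2,cs,.095),'key',ax(k1,ct,.115))
for n,roT,roS,lo,hi in(('rdot',(130,197,146,209),(325,116,337,126),(0,120,60),(8,255,255)),('gdot',(120,210,131,221),(327,104,340,114),(50,90,50),(75,255,255)),('white',(198,160,222,175),(285,185,315,215),(80,0,100),(110,60,255))):
    a=blobs(T,lo,hi,roT,2);b=blobs(S,lo,hi,roS,2)
    print(n,[tri(ct,a[0][1],cs,b[0][1]).round(4)],[x[1].round(1) for x in a])
    for x in a:print('  ',onz(ct,x[1],.1 if n!='white' else .038).round(4),x[0])
print('lock',tri(ct,(137.5,215),cs,(323.5,113)),onz(ct,(137.5,215),.107))
w=B(T,(15,90,90),(24,200,255),(345,195,390,235));print('wood',w[1:3],onz(ct,w[2][0],.045), cv2.boxPoints(w[2]))
print([onz(ct,p,.045).round(4) for p in cv2.boxPoints(w[2])])
for n,C,u in(('cast',ct,(256,246)),('jar',ct,(318,249)),('lampiso',ct,(290,179)),('brush',ct,(172,254))):print(n,onz(C,u,.03).round(3))
E
```

```text
red [0.52719109 0.10758768 0.09400772]
key [ 0.45309811 -0.3402824   0.10108425] 89 113
red axis 106.25591399715199 -72.93890950250442 key 177.145812762346
rdot [array([0.4758, 0.3069, 0.0975])] [array([137.9, 202.9])]
   [0.4752 0.3057 0.1   ] 8
gdot [array([0.4427, 0.3389, 0.0988])] [array([125., 215.])]
   [0.442  0.3375 0.1   ] 9
white [array([0.5864, 0.145 , 0.0359])] [array([202.7, 169.6]), array([216.2, 166.9]), array([208.9, 168.1])]
   [0.5854 0.1437 0.038 ] 12
   [0.594  0.1043 0.038 ] 11
   [0.59   0.1257 0.038 ] 7
lock [0.44349117 0.30625539 0.10112273] [0.44152984 0.30211181 0.107     ]
wood (array([362.45744681, 214.93617021]), ((364.5, 215.5), (23.0, 13.0), 90.0)) [ 0.45365298 -0.32634812  0.045     ] [[358. 204.]
 [371. 204.]
 [371. 227.]
 [358. 227.]]
[array([ 0.4869, -0.3091,  0.045 ]), array([ 0.4873, -0.347 ,  0.045 ]), array([ 0.4208, -0.3434,  0.045 ]), array([ 0.4204, -0.3059,  0.045 ])]
cast [ 0.365 -0.015  0.03 ]
jar [ 0.358 -0.192  0.03 ]
lampiso [ 0.562 -0.114  0.03 ]
brush [0.341 0.222 0.03 ]
```

The triangulated heights agree with the text: bar 94 mm, key handle 101 mm and dots 98 mm. The isolator's x axis points about 15° and the key's x axis about 177°. I'll spin first, with the jaws closing, so the tool lines up with the key.

>>> servo_tool --pt "0 0 0 0 -10.5" --pt "0 0 0 0 -10.5" --pt "0 0 0 0 0" --force 40

```text
t: 0.48
tool_pos: [0.254, 0.5707, 0.2307]
tool_rot: [-0.085, -3.14, 0.002]
contact_force: [0.3, -0.7, -0.2]
opening: 0.0322
grip_force: 0.0
```

```bash
cat >> h.py <<'E'
def yaw(o):
    x=Ro.from_rotvec(o['tool_rot']).as_matrix()[:,0];return np.degrees(np.arctan2(x[1],x[0]))
def go(o,X):
    return Ro.from_rotvec(o['tool_rot']).as_matrix().T@(np.array(X)-o['tool_pos'])*1000
E
python3 - <<'E'
from h import *
o=get_obs();print(o['t'],o['tool_pos'],yaw(o),o['q'],o['opening'])
print(go(o,[.470,.092,.23]))
E
```

```text
0.475 [0.25397375 0.57070532 0.2306511 ] 176.88318348301294 [ 1.03303651e+00  5.30638628e-02  1.61361376e+00 -1.65871978e-05
  1.47602049e+00 -4.83359779e-01] 0.03217958986865667
[-241.73509564 -466.25069747    0.99039289]
```

>>> servo_tool --pt "0 -24 -46.5 0 0" --pt "0 -24 -46.5 0 0" --pt "0 -24 -46.5 0 0" --pt "0 -24 -46.5 0 0" --pt "0 -24 -46.5 0 0" --pt "0 0 0 0 0" --pt "0 0 0 0 0"

```text
t: 1.35
tool_pos: [0.3618, 0.3326, 0.2313]
tool_rot: [-0.086, -3.14, -0.001]
contact_force: [-0.5, 0.7, -1.0]
opening: -0.0001
grip_force: 0.0
```

```bash
python3 - <<'E'
from h import *
o=get_obs();im=get_image('wrist');np.save('pics/w1.npy',im);import pickle;pickle.dump(o,open('pics/w1.pkl','wb'))
C=cam('wrist',o);print(o['t'],o['tool_pos'],yaw(o),np.abs(o['dq']).max(),proj(C,[.443,.306,.113]))
cv2.imwrite('pics/w1.png',cv2.resize(im[:,:,::-1],(800,600),interpolation=cv2.INTER_CUBIC))
E
```

```text
1.35 [0.36176138 0.33263574 0.23125335] 176.87414135330704 0.023872437259996278 [225.45562416 279.06638405]
```

View pics/w1.png

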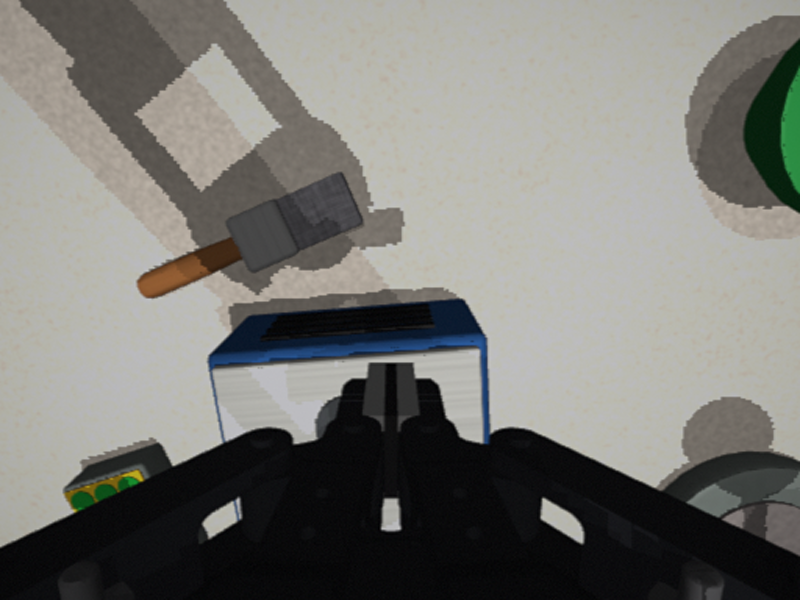

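The wrist camera sees only what lies on the base side of the gripper: box front edge at row 350, brush at (290,230). I'll look at the lock from farther out later. Next is the isolator.

>>> servo_tool --pt "0 -24 -46.5 0 0" --pt "0 -24 -46.5 0 0" --pt "0 -24 -46.5 0 0" --pt "0 -24 -46.5 0 0" --pt "0 -24 -46.5 0 0" --pt "0 0 0 0 0" --pt "0 0 0 0 0" --pt "0 0 0 0 0"

```text
t: 2.4
tool_pos: [0.4691, 0.0956, 0.2312]
tool_rot: [-0.078, -3.14, -0.0]
contact_force: [-0.4, -0.6, -0.6]
opening: 0.0003
grip_force: 0.0
```

```bash
python3 - <<'E'
from h import *
o=get_obs();print(o['t'],o['tool_pos'],yaw(o),go(o,[.470,.092,.088]))
a=np.radians(14);d=np.array([np.cos(a),np.sin(a),0]);print(go(o,o['tool_pos']+.1*d))
E
```

```text
2.4 [0.46910994 0.09563156 0.23118499] 177.14383841393362 [ -1.11809714  -3.62131846 143.18365121]
[-9.57035673e+01  2.89970103e+01 -2.43859301e-02]
```

>>> servo_tool --pt "0 0 -4 48 0" --pt "0 0 0 48 0" --pt "0 0 0 47 0" --pt "0 0 0 0 0" --pt "0 -10 3 0 0" --pt "0 -10 3 0 0" --pt "0 -10 3 0 0" --pt "0 -10 3 0 0" --pt "0 -9 2.7 0 0" --pt "0 -9 2.7 0 0" --pt "0 -9 2.7 0 0" --pt "0 -9 2.7 0 0"

```text
t: 3.9
tool_pos: [0.5471, 0.109, 0.0882]
tool_rot: [0.082, 3.14, 0.0]
contact_force: [-0.6, 1.1, 0.0]
opening: -0.0002
grip_force: 0.1
```

>>> servo_tool --pt "0 -5 1.5 0 0" --pt "0 0 0 0 0" --pt "0 0 0 -50 0" --pt "0 0 0 -50 0" --pt "0 0 0 -50 0" --pt "0 0 0 0 0" --pt "0 0 0 0 0"

```text
t: 4.78
tool_pos: [0.551, 0.1101, 0.2378]
tool_rot: [-0.082, -3.14, 0.0]
contact_force: [0.3, 1.1, -0.7]
opening: 0.0001
grip_force: 0.0
```

```bash
python3 - <<'E'
from h import *
o=get_obs();print(o['t'],o['tool_pos'],yaw(o))
T=get_image('top');S=get_image('scene');ct,cs=cam('top'),cam('scene')
a=blobs(T,(0,150,60),(6,255,255),(195,150,235,205));b=blobs(S,(0,150,60),(6,255,255),(265,155,330,225))
print([(x[0],x[1]) for x in a[:2]],[(x[0],x[1]) for x in b[:2]])
if a and b: print(tri(ct,a[0][1],cs,b[0][1]))
print(go(o,[.55,.31,.26]),go(o,[.55,-.33,.26]))
E
```

```text
4.775 [0.55104851 0.11006185 0.2377708 ] 177.00321132906555
[(492, array([208.31300813, 171.5304878 ])), (177, array([214.22033898, 193.49717514]))] [(100, array([300.7, 182.7]))]
[0.57516781 0.12963622 0.07199819]
[ 11.51266524 199.60774956 -22.24194721] [ -21.94651941 -439.51702788  -22.19918458]
```

>>> servo_tool --pt "1 3 50 -5 0" --pt "1 3 50 -5 0" --pt "1 3 50 -6 0" --pt "1 3 50 -6 0" --pt "1 0 0 0 0" --pt "1 0 0 0 0" --pt "1 0 0 0 0" --pt "1 0 0 0 0"

```text
t: 5.88
tool_pos: [0.5501, 0.3093, 0.26]
tool_rot: [-0.085, -3.14, 0.0]
contact_force: [0.4, 0.5, 1.0]
opening: 0.0853
grip_force: 0.0
```

```bash
python3 - <<'E'
from h import *
import pickle
print(proj(cam('scene'),[.588,.124,.095]))
o=get_obs();im=get_image('wrist');pickle.dump((o,im),open('pics/w2.pkl','wb'))
C=cam('wrist',o);p=proj(C,[.443,.306,.113]);print(o['t'],o['tool_pos'],yaw(o),np.abs(o['dq']).max(),p)
u,v=p.astype(int);c=im[max(0,v-75):v+75,u-100:u+100];print(u-100,max(0,v-75))
cv2.imwrite('pics/w2.png',cv2.resize(c[:,:,::-1],None,fx=4,fy=4,interpolation=cv2.INTER_CUBIC))
E
```

```text
[300.60200671 182.73950822]
5.875 [0.5500815  0.30930614 0.25999505] 176.9124536028334 0.004889212418894685 [239.37264052  58.34038879]
139 0
```

View pics/w2.png

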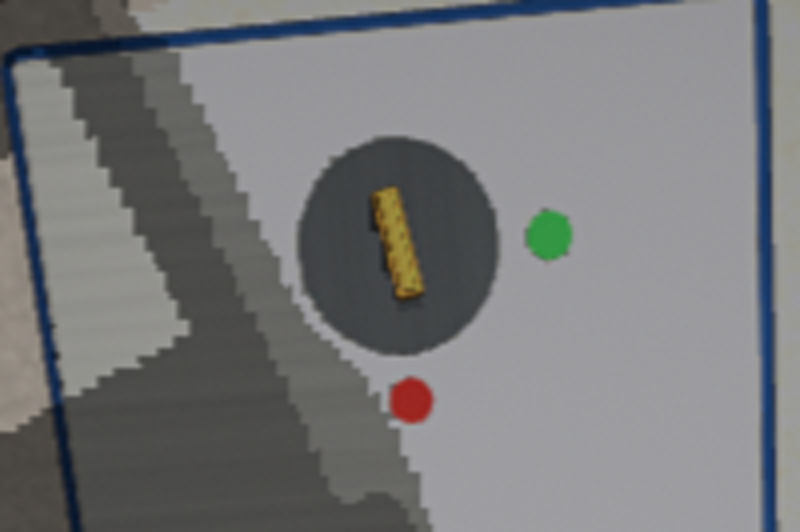

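The red bar is at scene pixel (300.7,182.7), exactly where "off" predicts. In the crop the brass bar centre is at (397,245), the disc around it, the red dot at (411,400) and the green dot at (549,235). I'll take a second view for height.

>>> servo_tool --pt "1 5 -50 0 0" --pt "1 0 0 0 0" --pt "1 0 0 0 0" --pt "1 0 0 0 0" --pt "1 0 0 0 0"

```text
t: 6.55
tool_pos: [0.5424, 0.2614, 0.2603]
tool_rot: [-0.081, -3.14, -0.0]
contact_force: [-0.2, 0.7, -0.1]
opening: 0.0852
grip_force: 0.0
```

```bash
python3 - <<'E'
from h import *
import pickle
o=get_obs();im=get_image('wrist');pickle.dump((o,im),open('pics/w3.pkl','wb'))
R=[]
for f in('w2','w3'):
    o,im=pickle.load(open(f'pics/{f}.pkl','rb'));C=cam('wrist',o);u,v=proj(C,[.443,.306,.113]).astype(int)
    g=blobs(im,(15,120,70),(32,255,255),(u-20,max(v-25,0),u+20,v+25))
    d=blobs(im,(0,0,30),(180,70,85),(u-29,max(v-32,0),u+29,v+32))[0]
    hull=cv2.convexHull(d[3].astype(np.float32));e=cv2.fitEllipse(hull)
    r=blobs(im,(0,150,60),(8,255,255),(u-30,v,u+30,v+60))[0];gr=blobs(im,(50,90,50),(75,255,255),(u+10,max(v-30,0),u+70,v+30))[0]
    b=g[0];p=b[3]-b[1];vv=np.linalg.svd(p,full_matrices=False)[2][0]
    bx=np.array(b[2][0]);A,B=onz(C,bx-10*vv,.113),onz(C,bx+10*vv,.113)
    print(f,o['tool_pos'],b[0],'bar',onz(C,bx,.112).round(4),'ang',np.degrees(np.arctan2(*(A-B)[1::-1])),'disc',e[1],onz(C,e[0],.102).round(4),'r',onz(C,r[1],.1).round(4),'g',onz(C,gr[1],.1).round(4))
    R.append((C,bx,np.array(e[0]),r[1],gr[1]))
for i in range(1,5):print(tri(R[0][0],R[0][i],R[1][0],R[1][i]).round(4))
o=get_obs();print(o['t'],o['tool_pos'],go(o,[.545,-.33,.26]))
E
```

```text
w2 [0.5500815  0.30930614 0.25999505] 190 bar [0.4443 0.3047 0.112 ] ang -168.1086073135545 disc (49.31560134887695, 53.55949783325195) [0.4434 0.3044 0.102 ] r [0.4758 0.3053 0.1   ] g [0.4429 0.3377 0.1   ]
w3 [0.54235775 0.261385   0.2602837 ] 190 bar [0.4441 0.3042 0.112 ] ang -168.2439242519556 disc (49.099613189697266, 53.27008819580078) [0.4434 0.3043 0.102 ] r [0.4758 0.3054 0.1   ] g [0.4428 0.3378 0.1   ]
[0.4438 0.3046 0.1087]
[0.4433 0.3044 0.1013]
[0.4758 0.3054 0.1003]
[0.4429 0.3377 0.1003]
6.6 [0.542351   0.26132713 0.26027033] [-3.30777177e+01 -5.90407202e+02  2.51039464e-01]
```

>>> servo_tool --pt "1 -3 -54 0 0" --pt "1 -3 -54 0 0" --pt "1 -3 -54 0 0" --pt "1 -3 -54 0 0" --pt "1 -3 -54 0 0" --pt "1 -3 -54 0 0" --pt "1 -3 -54 0 0" --pt "1 -3 -54 0 0" --pt "1 -3 -54 0 0" --pt "1 -3 -54 0 0" --pt "1 -3 -50 0 0" --pt "1 0 0 0 0"

```text
t: 8.1
tool_pos: [0.5441, -0.3329, 0.2597]
tool_rot: [-0.088, -3.14, -0.0]
contact_force: [-0.2, 0.6, 0.1]
opening: 0.0851
grip_force: 0.0
```

>>> servo_tool --pt "1 0 0 0 0" --pt "1 0 0 0 0" --pt "1 0 0 0 0"

```text
t: 8.48
tool_pos: [0.5448, -0.3289, 0.2605]
tool_rot: [0.08, 3.14, -0.0]
contact_force: [0.4, -0.1, -1.4]
opening: 0.0855
grip_force: 0.0
```

```bash
python3 - <<'E'
from h import *
import pickle
o=get_obs();im=get_image('wrist');pickle.dump((o,im),open('pics/w4.pkl','wb'))
C=cam('wrist',o);p=proj(C,[.4535,-.326,.06]);print(o['t'],o['tool_pos'],yaw(o),np.abs(o['dq']).max(),p)
u,v=p.astype(int);v0=max(0,v-75);c=im[v0:v+75,u-100:u+100];print(u-100,v0)
cv2.imwrite('pics/w4.png',cv2.resize(c[:,:,::-1],None,fx=4,fy=4,interpolation=cv2.INTER_CUBIC))
E
```

```text
8.475 [ 0.54478311 -0.32894934  0.26054631] 177.0977823700382 0.002783041821500346 [248.41519376  82.81953704]
148 7
```

View pics/w4.png

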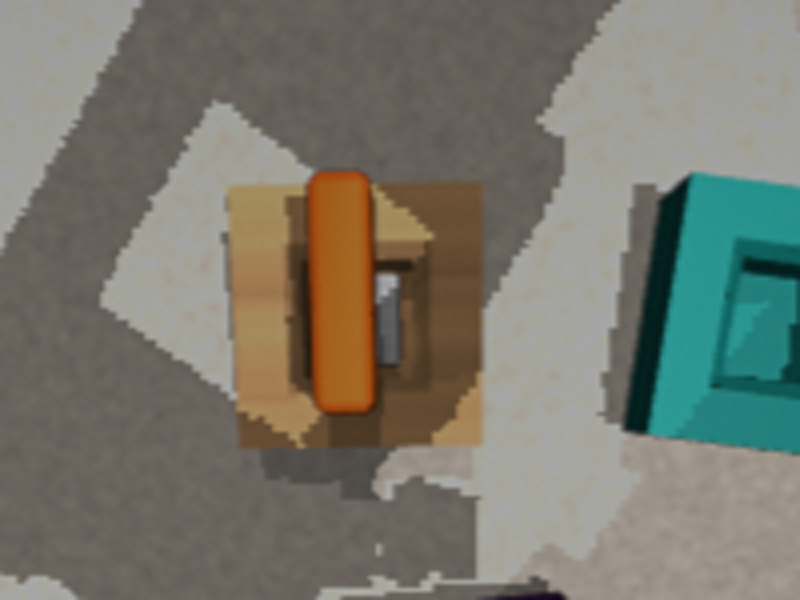

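This confirms the wooden stand (crop 230–483, 183–445) as the one holding the orange key. The handle is at (342,292), about 4 mm toward -y of the stand's middle, so the key may lean a little. A second view will measure it.

>>> servo_tool --pt "1 0 -30 0 0" --pt "1 0 -25 0 0" --pt "1 0 0 0 0" --pt "1 0 0 0 0" --pt "1 0 0 0 0" --pt "1 0 0 0 0"

```text
t: 9.28
tool_pos: [0.5418, -0.3845, 0.2604]
tool_rot: [0.081, 3.14, 0.0]
contact_force: [-0.1, -0.3, 0.3]
opening: 0.0854
grip_force: 0.0
```

```bash
python3 - <<'E'
from h import *
import pickle
o=get_obs();im=get_image('wrist');pickle.dump((o,im),open('pics/w5.pkl','wb'))
R=[];ims=[]
for f in('w4','w5'):
    o,im=pickle.load(open(f'pics/{f}.pkl','rb'));C=cam('wrist',o);u,v=proj(C,[.4535,-.326,.06]).astype(int)
    roi=(u-45,max(0,v-45),u+45,v+45)
    k=blobs(im,(4,190,60),(14,255,255),roi)[0]
    w=[x for x in blobs(im,(5,70,25),(25,255,255),roi)][0]
    # wood outer top: hull
    wr=w[2]
    bp=cv2.boxPoints(k[2]);kc=np.array(k[2][0])
    p=k[3]-k[1];vv=np.linalg.svd(p,full_matrices=False)[2][0];A,B=onz(C,kc-20*vv,.11),onz(C,kc+20*vv,.11)
    print(f,roi,'key',k[0],k[2],onz(C,kc,.11).round(4),np.degrees(np.arctan2(*(A-B)[1::-1])))
    print(' wood',w[0],wr,onz(C,wr[0],.045).round(4),[onz(C,q,.045).round(4).tolist()[:2] for q in cv2.boxPoints(wr)])
    R.append((C,kc,wr[0]));
    c=im[max(0,v-50):v+50,u-50:u+50];ims.append(cv2.resize(c[:,:,::-1],(400,400),interpolation=cv2.INTER_CUBIC));print(u-50,max(0,v-50))
print(tri(R[0][0],R[0][1],R[1][0],R[1][1]),tri(R[0][0],R[0][2],R[1][0],R[1][2]))
cv2.imwrite('pics/w5.png',np.hstack(ims)); print(get_obs()['tool_pos'])
E
```

```text
w4 (np.int64(203), np.int64(37), np.int64(293), np.int64(127)) key 460 ((233.0, 80.0), (60.0, 16.0), 90.0) [ 0.4544 -0.3392  0.11  ] 179.03848908155706
 wood 4053 ((236.5, 83.5), (69.0, 63.0), 90.0) [ 0.4524 -0.3386  0.045 ] [[0.4172, -0.3689], [0.4205, -0.3042], [0.4895, -0.3067], [0.486, -0.3748]]
198 32
w5 (np.int64(258), np.int64(38), np.int64(348), np.int64(128)) key 830 ((297.0, 80.0), (16.0, 58.0), 0.0) [ 0.4541 -0.3395  0.11  ] 177.3976757255589
 wood 3972 ((290.0, 84.5), (69.0, 64.0), 90.0) [ 0.4532 -0.3377  0.045 ] [[0.4179, -0.3699], [0.4213, -0.3041], [0.4905, -0.3037], [0.4869, -0.373]]
253 33
[ 0.45407115 -0.33924155  0.1079334 ] [ 0.4532489  -0.33840603  0.05114664]
[ 0.54171788 -0.38458158  0.26041178]
```

View pics/w5.png

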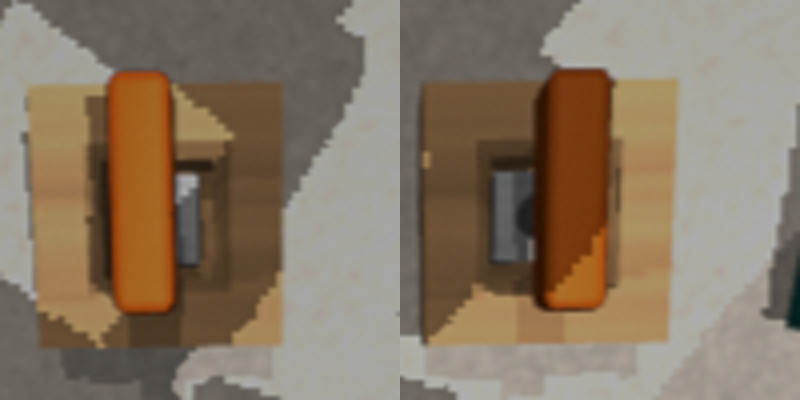

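The key stands upright: its handle top triangulates to (0.454, -0.339, 0.108) and the stand middle to about (0.453, -0.338).

```bash
python3 - <<'E'
from h import *
import pickle
L=[]
for f,off,P in(('w4',(198,32),[(27,87),(283,83),(283,347),(40,347)]),('w5',(253,33),[(22,83),(278,79),(268,342),(22,344)])):
    o,im=pickle.load(open(f'pics/{f}.pkl','rb'));C=cam('wrist',o)
    q=[np.array(p)/4+off for p in P];X=np.array([onz(C,a,.045) for a in q]);L.append((C,q))
    print(X[:,:2].round(4).tolist(),X.mean(0).round(4),np.degrees(np.arctan2(*(X[0]-X[3])[1::-1])),np.degrees(np.arctan2(*(X[1]-X[2])[1::-1])))
for i in range(4):print(tri(L[0][0],L[0][1][i],L[1][0],L[1][1][i]).round(4))
o=get_obs();print(o['t'],yaw(o),go(o,[.4537,-.339,.16]),go(o,[.4537,-.339,.078]))
E
```

```text
[[0.4217, -0.3695], [0.4241, -0.3035], [0.4903, -0.3059], [0.487, -0.3717]] [ 0.4558 -0.3377  0.045 ] 178.1411837047544 177.98324319047177
[[0.4215, -0.3695], [0.4239, -0.3036], [0.4898, -0.3059], [0.4869, -0.3725]] [ 0.4555 -0.3379  0.045 ] 177.4576028842909 178.03690931530778
[ 0.4216 -0.3695  0.0448]
[ 0.4239 -0.3035  0.0446]
[ 0.4901 -0.3059  0.045 ]
[ 0.4871 -0.3723  0.0398]
9.325 177.03901318751372 [ 90.26265571  40.9747672  100.4045561 ] [ 90.26896646  40.97532739 182.40455586]
```

>>> servo_tool --pt "1 45 20.5 0 -1" --pt "1 46 20.5 0 0" --pt "1 0 0 50 0" --pt "1 0 0 50 0" --pt "1 0 0 0 0" --pt "1 0 0 0 0" --pt "1 0 0 0 0" --force 60

```text
t: 10.2
tool_pos: [0.4539, -0.3414, 0.1635]
tool_rot: [0.054, 3.137, -0.005]
contact_force: [-0.4, -0.6, -0.3]
opening: 0.0856
grip_force: 0.0
```

```bash
python3 - <<'E'
from h import *
o=get_obs();print(o['t'],yaw(o),o['tool_pos'],go(o,[.4542,-.3390,.078]))
E
```

```text
10.2 178.01722984013392 [ 0.45392051 -0.34141022  0.16354137] [ 0.12135971  2.7063777  85.53288366]
```

>>> servo_tool --pt "1 0 1.2 30 0" --pt "1 0 0 30 0" --pt "1 0 0 24 0" --pt "1 0 0 0 0" --pt "1 0 0 0 0" --pt "1 0 0 0 0" --pt "1 0 0 0 0"

```text
t: 11.08
tool_pos: [0.4531, -0.3395, 0.0776]
tool_rot: [0.055, 3.14, -0.002]
contact_force: [-0.5, 0.3, 0.4]
opening: 0.0852
grip_force: 0.0
```

```bash
python3 - <<'E'
from h import *
o=get_obs();print(o['t'],yaw(o),o['tool_pos'],go(o,[.4542,-.3390,.078]))
E
```

```text
11.075 178.0051690734272 [ 0.45310979 -0.33950352  0.07762689] [-1.07260704  0.54063713 -0.37218805]
```

>>> servo_tool --pt "0 -1 0.5 0 0" --pt "0 0 0 0 0" --pt "0 0 0 0 0" --pt "0 0 0 0 0" --pt "0 0 0 0 0" --pt "0 0 0 0 0" --force 60

```text
t: 11.82
tool_pos: [0.4535, -0.3386, 0.0763]
tool_rot: [0.055, 3.141, -0.0]
contact_force: [0.4, -0.3, 0.4]
opening: 0.0132
grip_force: 58.8
```

>>> servo_tool --pt "0 0 0 -15 0" --pt "0 0 0 -25 0" --pt "0 0 0 -50 0" --pt "0 0 0 -50 0" --pt "0 0 0 -40 0" --pt "0 0 0 0 0" --pt "0 0 0 0 0" --pt "0 0 0 0 0"

```text
t: 12.82
tool_pos: [0.4527, -0.3377, 0.2538]
tool_rot: [-0.055, -3.138, -0.004]
contact_force: [0.5, -0.5, -1.7]
opening: 0.0133
grip_force: 58.7
```

```bash
python3 - <<'E'
from h import *
o=get_obs();print(o['t'],yaw(o),o['tool_pos'],o['opening'],o['grip_force'],go(o,[.4434,.3045,.255]))
im=get_image('scene');p=proj(cam('scene'),o['tool_pos']);print(p)
u,v=p.astype(int);u0,v0=max(0,u-75),max(0,v-60)
cv2.imwrite('pics/s2.png',cv2.resize(im[v0:v0+150,u0:u0+200,::-1],(800,600),interpolation=cv2.INTER_CUBIC))
E
```

```text
12.825 178.0039878063318 [ 0.45268754 -0.33768143  0.253834  ] 0.01334376264603808 58.722771406173706 [ 31.65246156 641.46879522   0.71655705]
[ 74.00571556 198.16476754]
```

View pics/s2.png

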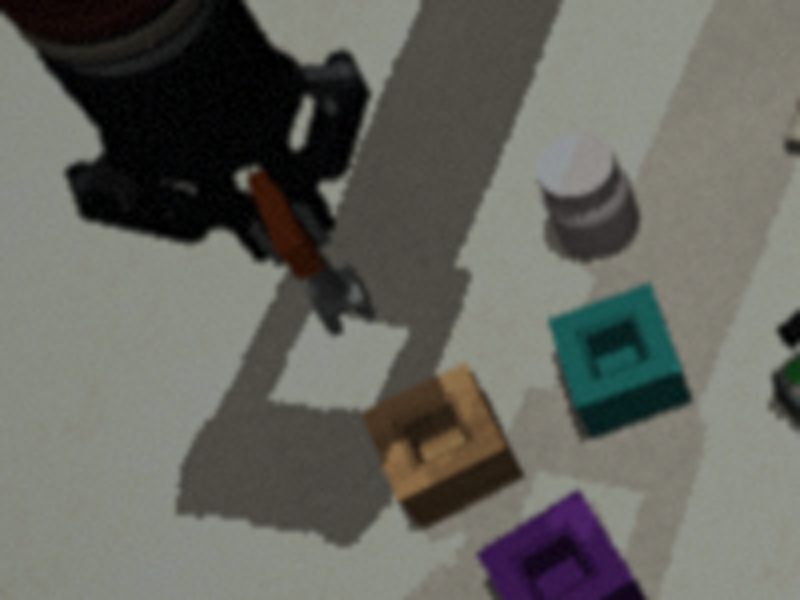

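The key is held upright, with its fork visible below the fingers at crop (340,300), and the wooden stand is empty. Now I'll carry it to the lock.

>>> servo_tool --pt "0 2 30 0 0" --pt "0 3 57 0 0" --pt "0 3 57 0 0" --pt "0 3 57 0 0" --pt "0 3 57 0 0" --pt "0 3 57 0 0" --pt "0 3 57 0 0" --pt "0 3 57 0 0" --pt "0 3 57 0 0" --pt "0 3 57 0 0" --pt "0 2 57 0 0" --pt "0 1 40 0 0"

```text
t: 14.38
tool_pos: [0.4428, 0.3043, 0.2548]
tool_rot: [-0.052, -3.139, 0.002]
contact_force: [0.2, -0.0, -1.9]
opening: 0.0132
grip_force: 58.9
```

>>> servo_tool --pt "0 0 0 0 -7" --pt "0 0 0 0 -6.8" --pt "0 0 0 0 0" --pt "0 0 0 0 0" --pt "0 0 0 0 0" --pt "0 0 0 0 0"

```text
t: 15.12
tool_pos: [0.4438, 0.3021, 0.2563]
tool_rot: [0.322, -3.125, 0.0]
contact_force: [-0.0, -0.1, -0.8]
opening: 0.0128
grip_force: 59.0
```

```bash
python3 - <<'E'
from h import *
o=get_obs();print(o['t'],yaw(o),o['tool_pos'],o['opening'],o['grip_force'],go(o,[.4434,.3045,.2]))
ims=[]
for n in('scene','top'):
    im=get_image(n);C=cam(n);X=o['tool_pos'].copy();X[2]-=.066;p=proj(C,X);q=proj(C,[.4434,.3045,.113]);print(n,p,q)
    m=((p+q)/2).astype(int);u0,v0=np.maximum(m-40,0);print(u0,v0);ims.append(cv2.resize(im[v0:v0+80,u0:u0+80,::-1],(400,400),interpolation=cv2.INTER_CUBIC))
cv2.imwrite('pics/s3.png',np.hstack(ims))
E
```

```text
15.125 -168.23801713957803 [0.4438436  0.30210817 0.25627047] 0.01284978884786742 59.046061635017395 [-5.48261268e-02  2.43227748e+00  5.62704576e+01]
scene [326.76139684  89.17721591] [322.91316269 110.34105404]
284 59
top [126.87721861 209.99203982] [135.93354018 214.01801799]
91 172
```

View pics/s3.png

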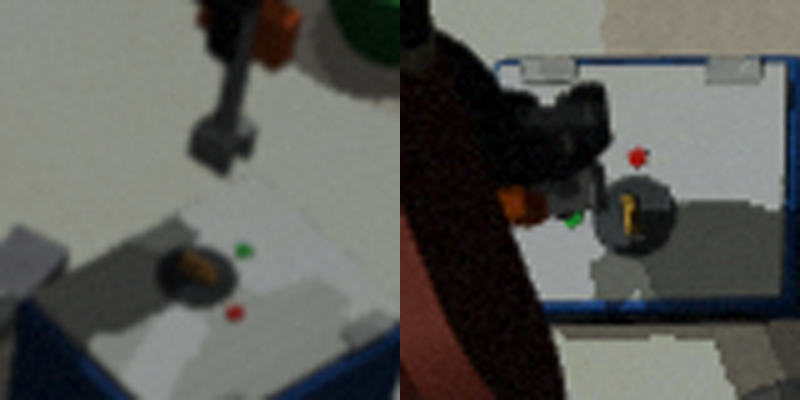

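The fork sits where predicted in both views, at scene crop (218,147) and top crop (583,190), with the brass bar below at (200,265) and (629,215). Lowering it now.

>>> servo_tool --pt "0 0 2.4 25 0" --pt "0 0 0 25 0" --pt "0 0 0 18 0" --pt "0 0 0 0 0" --pt "0 0 0 0 0" --pt "0 0 0 0 0"

```text
t: 15.98
tool_pos: [0.4441, 0.305, 0.1898]
tool_rot: [-0.323, 3.123, 0.001]
contact_force: [-0.1, 0.8, -0.8]
opening: 0.0133
grip_force: 59.1
```

```bash
python3 - <<'E'
from h import *
o=get_obs();print(o['t'],yaw(o),o['tool_pos'],o['contact_force'],go(o,[.4434,.3046,.170]))
E
```

```text
15.975 -168.19779467900304 [0.44406574 0.30496971 0.18977061] [-0.11689031  0.84681455 -0.84554152] [ 0.77338963 -0.23808565 19.76871718]
```

>>> servo_tool --pt "0 0.5 0 5 0" --pt "0 0 0 5 0" --pt "0 0 0 5 0" --pt "0 0 0 4 0" --pt "0 0 0 0 0" --pt "0 0 0 0 0" --pt "0 0 0 0 0"

```text
t: 16.85
tool_pos: [0.4429, 0.3045, 0.1695]
tool_rot: [-0.323, 3.125, 0.0]
contact_force: [-1.0, 0.3, -0.6]
opening: 0.0132
grip_force: 59.1
```

```bash
python3 - <<'E'
from h import *
o=get_obs();print(o['t'],yaw(o),o['tool_pos'],o['contact_force'],o['wrist_torque'],go(o,[.4434,.3046,.170]))
E
```

```text
16.85 -168.1963140970995 [0.44292896 0.30453519 0.16946146] [-0.98903061  0.33043461 -0.64877342] [-0.0058503  -0.0457997  -0.00772458] [-0.47445654 -0.03288309 -0.53843284]
```

The fork is over the bar: foot at about 103 mm and no contact force. Turning anticlockwise, including the play.

>>> servo_tool --pt "0 0 0 0 -7" --pt "0 0 0 0 -7" --pt "0 0 0 0 -7" --pt "0 0 0 0 -7" --pt "0 0 0 0 -7" --pt "0 0 0 0 -7" --pt "0 0 0 0 -7" --pt "0 0 0 0 -7" --pt "0 0 0 0 -7" --pt "0 0 0 0 -7" --pt "0 0 0 0 -5" --pt "0 0 0 0 0"

```text
t: 18.35
tool_pos: [0.4434, 0.304, 0.1695]
tool_rot: [-2.157, 2.284, -0.003]
contact_force: [1.9, -2.2, -2.1]
opening: 0.0131
grip_force: 59.0
```

```bash
python3 - <<'E'
from h import *
o=get_obs();print(o['t'],yaw(o)%360,o['tool_pos'],o['contact_force'],o['wrist_torque'],o['q'],go(o,[.4434,.3046,.170]))
E
```

```text
18.35 266.736498640549 [0.4434301  0.30404754 0.16945694] [ 1.91547354 -2.15206452 -2.05273129] [-0.3773302  -0.43997291 -0.0550346 ] [ 4.63406634e-01 -1.10910198e-01  1.87801615e+00 -1.57339826e-03
  1.37359860e+00 -2.62092029e+00] [-0.54935921  0.06066879 -0.54365092]
```

>>> servo_tool --pt "0 0 0 0 -3" --pt "0 0 0 0 -3" --pt "0 0 0 0 -3" --pt "0 0 0 0 0" --pt "0 0 0 0 0"

```text
t: 18.98
tool_pos: [0.4435, 0.3043, 0.1696]
tool_rot: [-2.329, 2.107, -0.002]
contact_force: [3.5, -2.1, -2.0]
opening: 0.0133
grip_force: 59.0
```

```bash
python3 - <<'E'
from h import *
o=get_obs();print(o['t'],yaw(o)%360,o['tool_pos'],o['contact_force'],o['wrist_torque'],go(o,[.4434,.3046,.170]))
E
```

```text
18.975 275.7182857190129 [0.4434614  0.30429377 0.16958675] [ 3.49379503 -2.13713747 -2.01505699] [-0.45618208 -0.83021398 -0.00587594] [-0.31061786  0.0299436  -0.41345276]
```

>>> servo_tool --pt "0 0 0 0 4" --pt "0 0 0 0 3" --pt "0 0 0 0 0" --pt "0 0 0 -6 0" --pt "0 0 0 -8 0" --pt "0 0 0 -16 0" --pt "0 0 0 -30 0" --pt "0 0 0 -30 0" --pt "0 0 0 0 0" --pt "0 0 0 0 0"

```text
t: 20.23
tool_pos: [0.4424, 0.3044, 0.2586]
tool_rot: [2.198, -2.244, -0.001]
contact_force: [0.9, 0.0, -1.7]
opening: 0.0128
grip_force: 59.3
```

```bash
python3 - <<'E'
from h import *
o=get_obs();print(o['t'],yaw(o)%360,o['tool_pos'],o['grip_force'],o['contact_force'],go(o,[.4434,.24,.26]))
ims=[]
for n in('scene','top'):
    im=get_image(n);C=cam(n);q=proj(C,[.4434,.3045,.14])
    u0,v0=np.maximum(q.astype(int)-40,0);ims.append(cv2.resize(im[v0:v0+80,u0:u0+80,::-1],(400,400),interpolation=cv2.INTER_CUBIC))
cv2.imwrite('pics/s4.png',np.hstack(ims))
E
```

```text
20.225 268.81228803922613 [0.44240775 0.3043821  0.25861387] 59.306702613830566 [ 0.88378219  0.04993934 -1.67078264] [64.34819201 -2.32512514 -1.36533087]
```

View pics/s4.png

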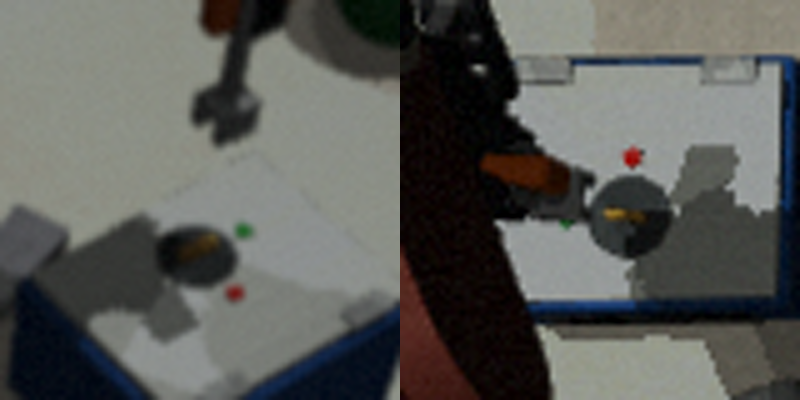

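From above the bar now points roughly at the green dot, with crop ends at (605,213) and (645,217), but it may be a little short of the stop. I'll measure it with the wrist camera.

>>> servo_tool --pt "0 -50 0 0 0" --pt "0 -55 0 0 0" --pt "0 0 0 0 0" --pt "0 0 0 0 0" --pt "0 0 0 0 0"

```text
t: 20.95
tool_pos: [0.445, 0.4085, 0.2588]
tool_rot: [2.196, -2.245, 0.0]
contact_force: [0.4, -0.1, -1.8]
opening: 0.0132
grip_force: 59.1
```

```bash
python3 - <<'E'
from h import *
o=get_obs();im=get_image('wrist');C=cam('wrist',o);u,v=proj(C,[.4434,.3045,.113]).astype(int);print(o['t'],u,v,yaw(o)%360)
b=blobs(im,(13,110,40),(34,255,255),(u-22,max(v-22,0),u+22,v+22))[0]
p=b[3]-b[1];vv=np.linalg.svd(p,full_matrices=False)[2][0];A,B=onz(C,b[1]-9*vv,.113),onz(C,b[1]+9*vv,.113)
print(b[0],b[2],onz(C,b[1],.113),np.degrees(np.arctan2(*(A-B)[1::-1])))
print(go(o,[.4434,.3046,.258]))
E
```

```text
20.95 248 61 268.74357725765685
211 ((248.00762939453125, 62.893402099609375), (7.409693241119385, 28.285079956054688), 4.085616588592529) [0.44394675 0.30519651 0.113     ] -96.25441137701817
[103.8905919   -0.68047057   0.87735   ]
```

The bar is at 83.8° against a box yaw of 1.3°, so the lock is at about 1.44 rad, well past 1.25. Returning the key, spin first.

>>> servo_tool --pt "0 0 0 0 10" --pt "0 0 0 0 10" --pt "0 0 0 0 10" --pt "0 0 0 0 10" --pt "0 0 0 0 10" --pt "0 0 0 0 10" --pt "0 0 0 0 10" --pt "0 0 0 0 10" --pt "0 0 0 0 10.6" --pt "0 0 0 0 0"

```text
t: 22.25
tool_pos: [0.4452, 0.4087, 0.2596]
tool_rot: [0.048, 3.141, 0.0]
contact_force: [-0.1, 0.0, -1.4]
opening: 0.0132
grip_force: 59.2
```

```bash
python3 - <<'E'
from h import *
o=get_obs();print(o['t'],yaw(o)%360,o['tool_pos'],go(o,[.4545,-.338,.255]))
E
```

```text
22.25 178.26564614481165 [0.44522893 0.40873113 0.25957163] [ -31.86548385 -746.10924416    4.4515632 ]
```

>>> servo_tool --pt "0 -2.3 -40 0 0" --pt "0 -2.3 -55 0 0" --pt "0 -2.3 -55 0 0" --pt "0 -2.3 -55 0 0" --pt "0 -2.3 -55 0 0" --pt "0 -2.3 -55 0 0" --pt "0 -2.3 -55 0 0" --pt "0 -2.3 -55 0 0" --pt "0 -2.3 -55 0 0" --pt "0 -2.3 -55 0 0" --pt "0 -2.3 -55 0 0" --pt "0 -2.3 -55 0 0"

```text
t: 23.75
tool_pos: [0.4518, -0.2382, 0.2597]
tool_rot: [0.045, 3.14, -0.001]
contact_force: [0.7, -0.7, -1.5]
opening: 0.0134
grip_force: 59.3
```

>>> servo_tool --pt "0 -2 -55 0 0" --pt "0 -2 -46 0 0.3" --pt "0 0 0 0 0" --pt "0 0 0 0 0" --pt "0 0 0 0 0" --pt "0 0 0 0 0"

```text
t: 24.5
tool_pos: [0.4535, -0.3362, 0.2595]
tool_rot: [0.055, 3.141, -0.0]
contact_force: [-0.4, -0.1, -1.1]
opening: 0.0128
grip_force: 59.5
```

```bash
python3 - <<'E'
from h import *
o=get_obs();print(o['t'],yaw(o)%360,o['tool_pos'],o['opening'],go(o,[.4545,-.338,.13]))
for n in('scene','top'):
    C=cam(n);X=o['tool_pos'].copy();X[2]-=.066;print(n,proj(C,X))
E
```

```text
24.5 178.01147313177862 [ 0.45346766 -0.3361823   0.25954065] 0.012812724460709954 [ -1.04622271  -1.74845856 129.541495  ]
scene [ 85.8224331  213.36570486]
top [387.6368628  208.56081208]
```

>>> servo_tool --pt "0 -1 -1.7 40 0" --pt "0 0 0 45 0" --pt "0 0 0 46 0" --pt "0 0 0 0 0" --pt "0 0 0 0 0" --pt "0 0 0 0 0" --pt "0 0 0 0 0"

```text
t: 25.38
tool_pos: [0.4551, -0.3398, 0.1306]
tool_rot: [0.057, 3.138, -0.004]
contact_force: [-0.2, 0.3, -0.8]
opening: 0.0131
grip_force: 59.4
```

```bash
python3 - <<'E'
from h import *
o=get_obs();print(o['t'],yaw(o)%360,o['tool_pos'],o['contact_force'],go(o,[.4545,-.338,.0765]))
im=get_image('scene');p=proj(cam('scene'),[.455,-.338,.06]).astype(int);u0,v0=p-[50,40];print(u0,v0)
cv2.imwrite('pics/s5.png',cv2.resize(im[v0:v0+75,u0:u0+100,::-1],(800,600),interpolation=cv2.INTER_CUBIC))
E
```

```text
25.375 177.90835852340638 [ 0.45513371 -0.33975478  0.13058553] [-0.17479498  0.32500879 -0.80093799] [ 0.84319793  1.86348367 54.07903399]
55 202
```

View pics/s5.png

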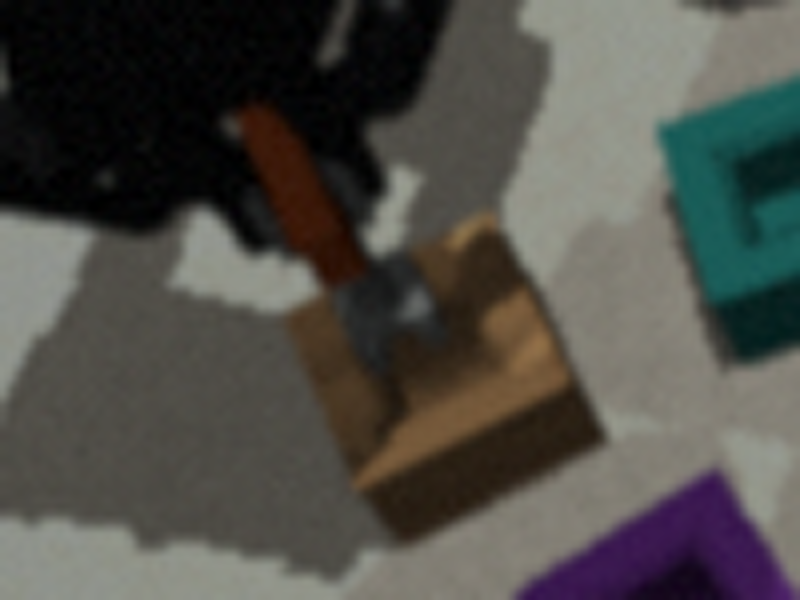

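The fork is at crop (390,310), just above the hole. I'll make a small correction and lower it in.

>>> servo_tool --pt "0 0.5 1.4 10 0" --pt "0 0 0 10 0" --pt "0 0 0 10 0" --pt "0 0 0 0 0" --pt "0 0 0 0 0"

```text
t: 26.05
tool_pos: [0.4538, -0.3375, 0.0983]
tool_rot: [-0.058, -3.141, -0.0]
contact_force: [-0.3, -0.4, -0.4]
opening: 0.0132
grip_force: 59.5
```

```bash
python3 - <<'E'
from h import *
o=get_obs();print(o['t'],yaw(o)%360,o['tool_pos'],o['contact_force'],go(o,[.4545,-.338,.0775]))
E
```

```text
26.05 177.90181607782014 [ 0.45379575 -0.33754779  0.09827549] [-0.2668821  -0.44626268 -0.40493566] [-0.72093692 -0.42645295 20.77545937]
```

The foot is at about 32 mm, inside the hole, with no contact force. Continuing to the floor.

>>> servo_tool --pt "0 -0.7 -0.4 7 0" --pt "0 0 0 7 0" --pt "0 0 0 6 0" --pt "0 0 0 0 0" --pt "0 0 0 0 0"

```text
t: 26.68
tool_pos: [0.4545, -0.3379, 0.0784]
tool_rot: [0.057, 3.141, -0.0]
contact_force: [-0.5, -0.6, -0.3]
opening: 0.013
grip_force: 59.5
```

```bash
python3 - <<'E'
from h import *
o=get_obs();print(o['t'],yaw(o)%360,o['tool_pos'],o['contact_force'],go(o,[.4545,-.338,.0775]))
E
```

```text
26.675 177.90564113344305 [ 0.45449167 -0.33794877  0.07836037] [-0.53018103 -0.60914879 -0.29496287] [-0.01012076 -0.0508203   0.86037593]
```

>>> servo_tool --pt "0 0 0 1.5 0" --pt "0 0 0 0 0" --pt "0.25 0 0 0 0" --pt "0.5 0 0 0 0" --pt "0.9 0 0 0 0" --pt "0.9 0 0 0 0" --pt "0.9 0 0 0 0" --pt "0.9 0 0 0 0"

```text
t: 27.68
tool_pos: [0.4544, -0.3379, 0.0768]
tool_rot: [0.057, 3.141, -0.0]
contact_force: [-1.0, 0.1, -0.2]
opening: 0.0769
grip_force: 0.0
```

>>> servo_tool --pt "0.9 0 0 -20 0" --pt "0.9 0 0 -40 0" --pt "0.9 0 0 -60 0" --pt "0.9 0 0 -60 0" --pt "0.9 -45 0 0 0" --pt "0.9 -45 0 0 0" --pt "0.9 0 0 0 0" --pt "0.9 0 0 0 0" --pt "0.9 0 0 0 0" --pt "0.9 0 0 0 0"

```text
t: 28.92
tool_pos: [0.5437, -0.3413, 0.2573]
tool_rot: [0.059, 3.141, -0.001]
contact_force: [0.4, -0.7, 0.3]
opening: 0.0768
grip_force: 0.0
```

```bash
python3 - <<'E'
from h import *
o=get_obs();im=get_image('wrist');C=cam('wrist',o);p=proj(C,[.4545,-.338,.06]);print(o['t'],o['tool_pos'],p,o['opening'],o['contact_force'])
S=get_image('scene');cs=cam('scene');u,v=p.astype(int)
k=blobs(im,(4,170,50),(14,255,255),(u-45,max(0,v-45),u+45,v+45))[0];s=blobs(S,(5,170,40),(14,255,255),(85,215,130,270))[0]
print(k[0],k[2],onz(C,k[2][0],.11),s[0],'before (99.4,234.2) now',s[1],'tri',tri(C,k[1],cs,s[1]))
b=blobs(S,(0,150,60),(6,255,255),(265,155,330,225))[0];print('red bar',b[1],'want 300.6,182.7')
c=im[max(0,v-50):v+50,u-50:u+50];s2=S[200:280,80:160]
cv2.imwrite('pics/end.png',np.hstack([cv2.resize(q[:,:,::-1],(400,400)) for q in(c,s2)]))
E
```

```text
28.925 [ 0.54366242 -0.34132574  0.25726984] [250.11131989  84.7587791 ] 0.07682313005415921 [ 0.38419189 -0.67967364  0.26343149]
519 ((249.5, 81.0), (60.0, 17.0), 90.0) [ 0.4549836  -0.33859578  0.11      ] 148 before (99.4,234.2) now [100.29054054 235.46621622] tri [ 0.45693922 -0.33835449  0.0988929 ]
red bar [300.71153846 182.68269231] want 300.6,182.7
```

View pics/end.png

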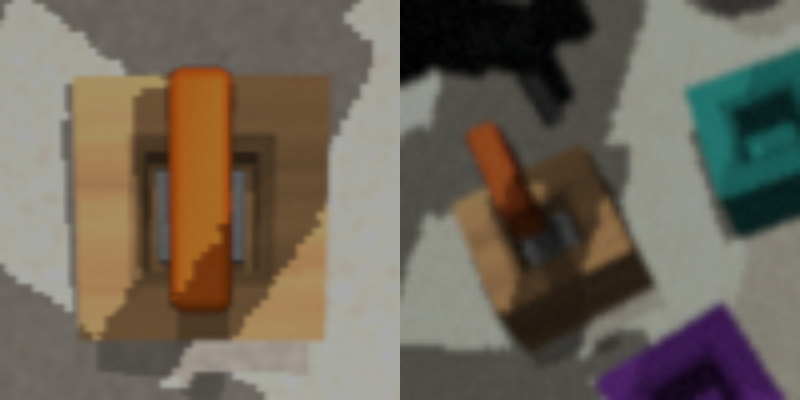

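The key is upright and fully down, centred in the wooden stand (crop 200,190), and the robot is clear of everything. The red bar is still at its "off" pixel.

```bash
python3 -c "
from station import *
print(finish_job())"
```

```text
the job is handed in; nothing more can be done
None
```

I handed the job in at about 29 s (the hand-in returned no verdict): the red isolator is off, the lock is unlocked (measured at about 1.44 rad, just short of its 1.5 stop), the key is upright and fully down in its wooden stand, and the arm came near neither the lamp isolator nor the bystanders, though I didn't re-measure them at the end.

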